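Put the mill, canister and jar back on their own stands

TASK

On this display table the pepper mill, the lidded canister and the screw-lid glass jar each stand on a coaster or board meant for another. Put each on the middle of its own one - the mill on the small round coaster, the canister on the large round coaster, the jar on the oblong board - upright and set down, not dropped; the empty square cork mat is a free spot you may use on the way. Leave the cutlery lying among them where it is and knock nothing over.

Things in the scene. Friction and masses are not known exactly. Their poses are not given: they have to be found in the camera images.
- mill: Loose turned wooden pepper mill, 163 mm tall, 0.18 to 0.37 kg, round: 56 mm across at the foot, about 50 mm over the body, the head 52 mm across between 113 and 152 mm above the foot (the head does not turn here). With a short gripper grasp it by the head, from above, about 132 mm above the foot. Origin at the centre of its foot, z up its axis.
- canister: Loose pale ceramic canister with a flat wooden lid and knob, 87 mm across and 110 mm tall, 0.25 to 0.49 kg. The lid is clamped on and does not come off: the canister can be lifted by the knob, which is 20 mm across and stands between 93 and 110 mm above the foot (the lid's top is at 93 mm). The body is too wide to grasp. Origin at the centre of its foot, z up.
- jar: Loose amber glass jar with a metal screw lid that stays on, round, 60 mm across and 100 mm tall, 0.17 to 0.35 kg, closed. The sides are straight, 60 mm across, up to 65 mm above the foot, then slope in; the lid is 53 mm across, from 84 to 100 mm. Grasp it from above, across the straight sides about 55 mm above the foot or by the lid. Origin at the centre of its foot, z up.
- small_coaster: fixed round wooden coaster, dark edge and lighter top, the smaller of two: 84 mm across, 6 mm thick. Origin at the centre of its underside, on the table; its top is 6 mm above that. The mill belongs on it.
- oblong_board: Fixed oblong wooden board, dark edge and lighter top, 150 mm along its x, 80 mm along its y, 6 mm thick, long side pointing roughly away from the robot. Origin at the centre of its underside, on the table; its top is 6 mm above that. The jar belongs on it.
- large_coaster: fixed round wooden coaster, dark edge and lighter top, the larger of two: 124 mm across, 6 mm thick. Origin at the centre of its underside, on the table; its top is 6 mm above that. The canister belongs on it.
- spare_mat: Fixed square cork mat, 100 x 100 mm, 6 mm thick, empty at the start: the free spot. Origin at the centre of its underside; its top is 6 mm above that. Coasters, board and mat lie in a loose row across the table, about 0.2 m apart, in any order.
- long_fork: Loose gilt-handled fork, 203 x 23 x 12 mm; lies flat among the coasters, roughly along x; origin under the middle of its length, its x axis along it. A bystander, to be left where it lies.
- short_fork: Loose gilt-handled fork, 183 x 23 x 12 mm; lies flat among the coasters, roughly along x; origin under the middle of its length, its x axis along it. A bystander, to be left where it lies.
- stick: Loose chopstick with gilt handle, 234 x 7 x 7 mm; lies flat among the coasters, roughly along x; origin under the middle of its length, its x axis along it. A bystander, to be left where it lies.

How it is judged:
At the end, for the whole second after the job is handed in: Mill on the small, canister on the large coaster and jar on the oblong board, each foot centre within 13 mm of its support's centre, standing on the support's top, upright to 0.1 rad, at rest; the two forks and the chopstick within 30 mm of where they lay (horizontal distance between mill and small_coaster below 0.013 m and z of mill in the frame of small_coaster between 0.003 and 0.01 m and angle between each of mill, canister, jar's own z axis and vertical below 0.1 rad and linear speed of each of mill, canister, jar below 0.02 m/s and angular speed of each of mill, canister, jar below 0.2 rad/s and horizontal distance between canister and large_coaster below 0.013 m and z of canister in the frame of large_coaster between 0.003 and 0.01 m and horizontal distance between jar and oblong_board below 0.013 m and z of jar in the frame of oblong_board between 0.003 and 0.01 m and distance of each of long_fork, short_fork, stick from where it was at the start of the episode below 0.03 m); the robot touches nothing.
It fails at once if the mill, canister or jar is knocked over (angle between any of mill, canister, jar's own z axis and vertical above 0.7 rad).
It fails at once if the mill, canister or jar is let fall (moves faster than 0.7 m/s with no finger on it, a drop of some 25 mm) ((linear speed of mill above 0.7 m/s and contact force between mill and the fingers below 0.05 N) or (linear speed of canister above 0.7 m/s and contact force between canister and the fingers below 0.05 N) or (linear speed of jar above 0.7 m/s and contact force between jar and the fingers below 0.05 N)).
It fails at once if a fork or the chopstick is moved more than 60 mm (distance of any of long_fork, short_fork, stick from where it was at the start of the episode above 0.06 m).
It also fails if it takes over 122 s, if anything falls off the work surface, if the arm or the gripper's body presses on something with over 40 N, if the wrist force passes 120 N, or if a joint passes its speed limit or range.

ROBOT

A 7-joint arm with a two-finger parallel gripper is mounted at the origin on the work surface; the furniture and walls round the work are solid. World frame = base frame: x ahead of the robot, y to its left, z up, the work surface at z = 0. Lengths are in m, angles in rad, forces in N, time in s.
With the tool pointing down it reaches from about 0.35 to 0.9 m from the base axis. Payload 8.1 kg.
Tool frame: the origin (TCP) lies at the very end of the fingers, on their centre line; the grasp point (between the pads) lies 19 mm behind it (arm.tcp_to_grasp is the z of the grasp point in the tool frame, in m); z points along the fingers, y is the line along which they close (so a half turn about z gives the same grasp; the last joint's range is limited). The gripper opens to 92 mm and grips with 3 to 60 N. Pads are 19 mm wide; open, the fingers measure 130 mm over their backs; the gripper's body (75 mm by 190 mm) begins 47 mm behind the grasp point.
Start: joints at [1.005, 0.434, 0.025, 1.573, -0.012, 1.134, -0.075], TCP at [0.279, -0.559, 0.227] pointing down, gripper open.
Joint ranges: [-2.62, 2.62], [-0.44, 2.09], [-1.27, 1.32], [0.08, 2.57], [-1.32, 4.46], [0.12, 2], [-2.74, 2.74]. Speed limits (rad/s): [2.22, 2.22, 3.01, 3.01, 3.14, 3.14, 3.14].

INTERFACE

Orientations are given as a rotation vector (axis times angle).
In Python, from cell import readout, vision, sign_off, arm gives the robot as it stands. The module is installed in compiled form; this text tells all that it offers.
- The arm moves only by the shell command python3 -m creep 'ROWS' [FORCE]. ROWS is JSON, a list of rows, each a list of 5 numbers: the shift along the tool's x, y, z in units of 4 cm (1.0 is 4 cm), then the turn about the tool's z in units of 4 degrees (1.0 is 4 degrees), then the opening, from 0 (shut) to 1 (fully open). A call has 1 to 12 rows; each row shifts and turns the commanded pose from where the row before left it, along the tool's axes as they then stand; what a row does not reach is not made up. A row lasts 1/8 s, in which the tool goes at most 62.5 mm and 10.7 degrees, less where a joint would pass 70% of its speed; a pose out of reach is approached as far as the arm can. A call with a number of a shift or a turn outside -1 to 1 is refused whole. A call with a gripper value outside its range is refused whole. The fingers move at their own pace and stop on an object; FORCE is the grip in N (left out, the last holds). Time passes only in rows, so rows that do not move let the fingers close. It gives the time, the measured TCP pose, the force, the opening and the grip force at its end, in the units of the state.
- readout.observe(): the state, without advancing time (a new reading comes with each control period).
- vision.get_image(name): name is "side" or "top" or "wrist"; returns a dict with "pixels" (400x640x3 uint8, blue, green, red), "z_map" (400x640 float32, m along the optical axis (not along the pixel's ray), 0 where there is no reading), "camera_matrix" (3x3 intrinsics, pixels), "k1" (the pictures are not rectified: a ray, as slopes to the right and down, at radius r is drawn at 1 + k1 r^2 times it, then the intrinsics apply), "position" and "rotation" of the camera in the world. Camera axes: x right, y up, looking along -z (the intrinsics and any distortion apply to the point x, -y, -z); pixel columns grow to the right and rows downward; lengths in m; the calibration is good to about 2 mm. A picture is of the moment at which its call begins.
- sign_off(): hands the job in; it is judged then, once.
The state is a dict: "clock": time; "joints": joint angles; "dq": joint speeds; "joint_efforts": joint torques, N m; "position": TCP position; "ee_rot": TCP orientation; "force": force on the tool from outside, world axes, zero at the start; "ft_torque": the same for the moment, N m; "width": opening from 0.0 (shut) to 1.0 (fully open); "gripper_force": force on a finger pad.
Only numpy, scipy, OpenCV 4.12 (cv2) and the standard library are available. Lean on these libraries where they do the work, as an engineer would, in place of code of your own. Each camera call takes 0.05 s, during which the arm holds its last target. There are 200 camera calls.

## Working session

There is one attempt and no reset: what is moved stays moved. The work goes in short steps, Python scripts to look and compute and a shell command to move; the robot and the scene stay as the last step left them, time stands still between calls to the robot, and variables do not carry over. Pictures are saved under pics/ and viewed, at most 14 in all, crops included, and the job is handed in when it is done.

```bash
mkdir -p pics; cat > h.py <<'E'
from cell import readout, vision, sign_off, arm
import numpy as np, cv2
from scipy.spatial.transform import Rotation as R
def shot(name,f):
    im=vision.get_image(name); cv2.imwrite(f'pics/{f}.png',im['pixels']); np.save(f'pics/{f}.npy',im,allow_pickle=True); return im
def load(f): return np.load(f'pics/{f}.npy',allow_pickle=True).item()
def pix2w(im,u,v,z=None):
    """pixel -> world; with plane height z, else from the depth"""
    K=np.array(im['camera_matrix']);k=im['k1']
    s=cv2.undistortPoints(np.array([[[u,v]]],float),K,np.array([k,0,0,0.]))[0,0]
    d=np.array([s[0],-s[1],-1.]); Rm=np.array(im['rotation']); Rm=Rm if Rm.shape==(3,3) else R.from_rotvec(Rm).as_matrix()
    d=Rm@d; p=np.array(im['position'])
    t=(z-p[2])/d[2] if z is not None else im['z_map'][int(round(v)),int(round(u))]
    return p+t*d
def state():
    s=readout.observe(); return s
E
python3 - <<'E'
from h import *
for n in('top','side'):
    im=shot(n,n+'0'); print(n,im['position'],im['rotation'],im['k1'],im['camera_matrix'])
s=state();print(s['clock'],s['position'],R.from_rotvec(s['ee_rot']).as_matrix().round(3),s['width'],arm.tcp_to_grasp)
E
```

```text
top [0.36247684 0.00726422 1.04690366] [ 0.06861402 -0.04874415 -1.59297807] 0.015109051738276057 [[413.80455292   0.         323.24242812]
 [  0.         413.80455292 202.89895463]
 [  0.           0.           1.        ]]
side [0.05520335 0.65761381 0.53456208] [ 0.32539692 -1.29857865 -2.37558267] -0.03550318905915774 [[363.03322591   0.         314.34073623]
 [  0.         363.03322591 202.50378964]
 [  0.           0.           1.        ]]
0.1 [ 0.27878083 -0.55887691  0.22604426] [[ 0.895  0.446 -0.001]
 [ 0.446 -0.895  0.001]
 [-0.    -0.001 -1.   ]] 0.9985049666110122 -0.0188
```

View pics/top0.png

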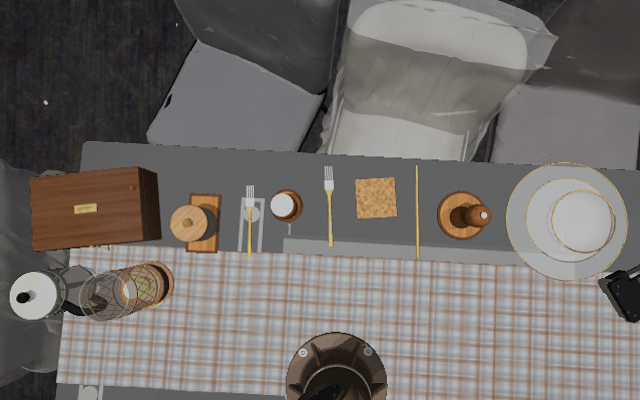

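View pics/side0.png

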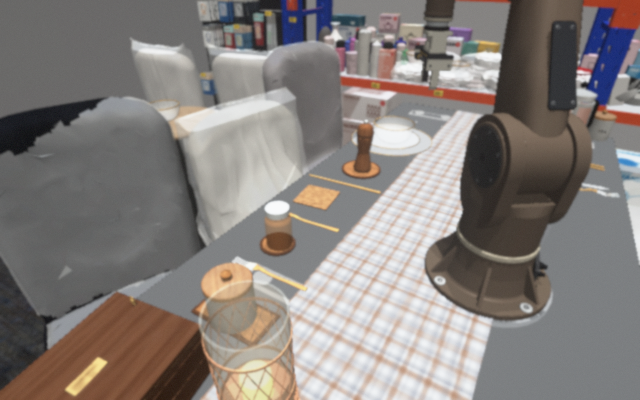

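```bash
python3 - <<'E'
from h import *
im=load('top0')
a=cv2.resize(im['pixels'][160:265,165:325],None,fx=5,fy=5,interpolation=cv2.INTER_CUBIC)
b=cv2.resize(im['pixels'][160:265,345:505],None,fx=5,fy=5,interpolation=cv2.INTER_CUBIC)
cv2.imwrite('pics/a.png',a);cv2.imwrite('pics/b.png',b)
# heights along rows
for (u,v) in [(188,222),(190,222),(284,205),(484,214),(470,216),(376,198),(145,200),(155,270),(100,290),(560,220),(585,220),(60,270),(300,220)]:
    print((u,v),pix2w(im,u,v).round(3))
E
```

```text
(188, 222) [0.396 0.325 0.115]
(190, 222) [0.396 0.32  0.115]
(284, 205) [0.43  0.108 0.107]
(484, 214) [ 0.397 -0.321  0.169]
(470, 216) [ 0.394 -0.299  0.146]
(376, 198) [ 0.449 -0.113  0.01 ]
(145, 200) [0.451 0.437 0.081]
(155, 270) [0.286 0.42  0.063]
(100, 290) [0.253 0.502 0.148]
(560, 220) [ 0.384 -0.561  0.018]
(585, 220) [ 0.382 -0.621  0.017]
(60, 270) [0.296 0.608 0.118]
(300, 220) [ 0.399  0.079 -0.001]
```

View pics/a.png

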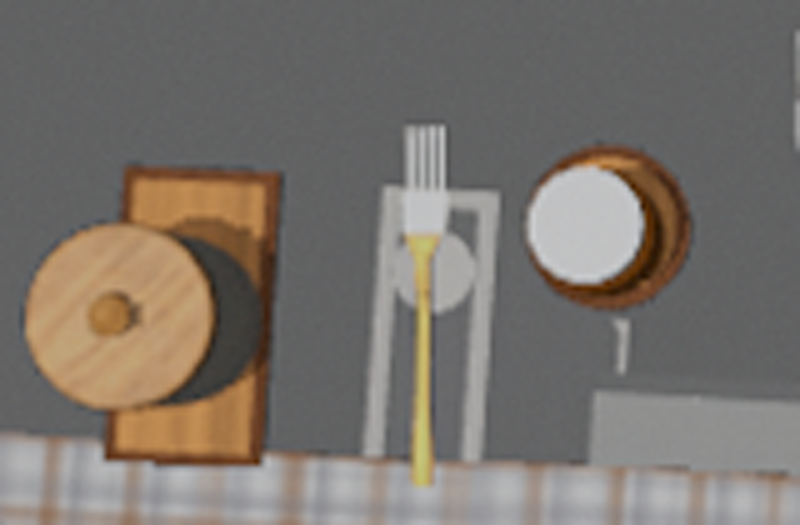

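View pics/b.png

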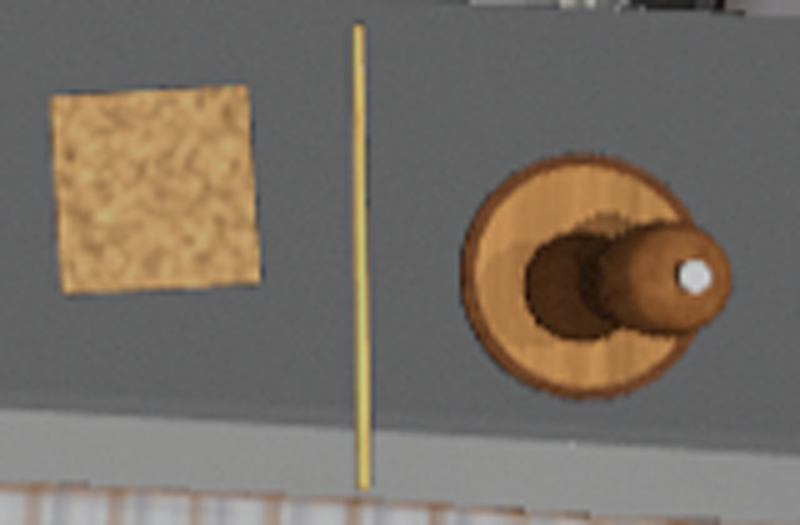

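```bash
python3 - <<'E'
from h import *
im=load('top0')
P=dict(board=(0,194,316,.006),knob=(0,110,314,.116),lid=(0,120,316,.099),jar=(0,586,226,.106),small=(0,608,228,.006),
 mat=(1,156,190,.006),large=(1,584,276,.006),mill=(1,695,275,.169),
 bTL=(0,126,168,.006),bBL=(0,106,460,.006),bTR=(0,282,173,.006),lT=(1,584,153,.006),lB=(1,584,399,.006),lidL=(0,25,316,.099),lidR=(0,215,316,.099))
for k,(c,x,y,z) in P.items():
    u=(x+.5)/5-.5+(165,345)[c]; v=(y+.5)/5-.5+160
    print(k,pix2w(im,u,v,z).round(4))
E
```

```text
board [0.3971 0.3226 0.006 ]
knob [0.3952 0.3272 0.116 ]
lid [0.3948 0.3285 0.099 ]
jar [0.4307 0.113  0.106 ]
small [0.4367 0.1131 0.006 ]
mat [ 0.4506 -0.1132  0.006 ]
large [ 0.4023 -0.3254  0.006 ]
mill [ 0.3954 -0.3197  0.169 ]
bTL [0.4729 0.3571 0.006 ]
bBL [0.326  0.3668 0.006 ]
bTR [0.4685 0.2779 0.006 ]
lT [ 0.4641 -0.3283  0.006 ]
lB [ 0.3411 -0.3225  0.006 ]
lidL [0.3958 0.3721 0.099 ]
lidR [0.3938 0.2848 0.099 ]
```

```bash
python3 -m creep '[[0,0,0,0.95,1],[0,0,0,0.95,1],[0,0,0,0.95,1],[0,0,0,0.95,1],[0,0,0,0.95,1],[0,0,0,0.95,1],[0,0,0,0.91,1]]'; python3 -m creep '[[0.45,-0.9,0,0,1],[0.45,-0.9,0,0,1],[0.45,-0.9,0,0,1],[0.45,-0.9,0,0,1],[0.45,-0.9,0,0,1],[0.45,-0.9,0,0,1],[0.25,-0.57,0,0,1],[0,0,0,0,1],[0,0,0,0,1]]'; cat >> h.py <<'E'
def go(x,y,z):
    s=state(); d=np.array([x,y,z])-s['position']; Rm=R.from_rotvec(s['ee_rot']).as_matrix()
    print('t',round(s['clock'],2),'pos',s['position'].round(4),'yaw',round(np.degrees(np.arctan2(Rm[1,0],Rm[0,0])),2),'tilt',Rm[:,2].round(3),'units',(Rm.T@d/.04).round(3),'w',round(s['width'],3),'F',np.round(s['force'],1),'g',s['gripper_force'])
E
python3 - <<'E'
from h import *
go(.3954,-.320,.119)
im=shot('wrist','w1'); print(im['position'],im['rotation'])
E
```

```text
clock: 0.98
position: [0.2789, -0.559, 0.2263]
ee_rot: [-3.141, 0.001, 0.001]
force: [-0.5, -0.5, -0.2]
width: 1.002
gripper_force: 0.0
clock: 2.1
position: [0.3962, -0.3211, 0.2266]
ee_rot: [3.141, 0.001, -0.001]
force: [0.7, -0.6, 0.4]
width: 1.003
gripper_force: 0.0
t 2.1 pos [ 0.3962 -0.3211  0.2266] yaw 0.03 tilt [-0.001 -0.    -1.   ] units [-0.018 -0.027  2.69 ] w 1.003 F [ 0.7 -0.6  0.4] g 0.0
[ 0.46140457 -0.32193134  0.38474055] [-0.19558685  0.19474472 -1.56294348]
```

View pics/w1.png

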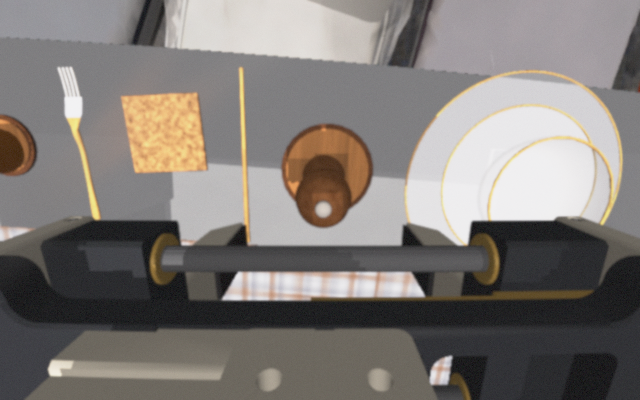

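```bash
python3 - <<'E'
from h import *
im=load('w1')
for n,u,v,z in [('mill',323,209,.169),('large',327,168,.006),('mat',166,133,.006)]: print(n,pix2w(im,u,v,z).round(4))
E
```

```text
mill [ 0.3976 -0.3211  0.169 ]
large [ 0.4066 -0.326   0.006 ]
mat [ 0.4532 -0.1151  0.006 ]
```

```bash
python3 -m creep '[[0,0,0.7,0,1],[0,0,0.7,0,1],[0,0,0.7,0,1],[0,0,0.59,0,1],[0,0,0,0,1],[0,0,0,0,0],[0,0,0,0,0],[0,0,0,0,0],[0,0,0,0,0],[0,0,0,0,0]]' 25; python3 - <<'E'
from h import *
go(.452,-.114,.119)
E
```

```text
clock: 3.4
position: [0.3969, -0.3205, 0.1194]
ee_rot: [3.141, 0.002, 0.001]
force: [-0.6, 0.2, 1.1]
width: 0.54
gripper_force: 25.0
t 3.4 pos [ 0.3969 -0.3205  0.1194] yaw 0.07 tilt [ 0. -0. -1.] units [ 1.385 -5.16   0.008] w 0.54 F [-0.6  0.2  1.1] g 25.001375694118906
```

```bash
python3 -m creep '[[0,0,-0.4,0,0],[0,0,-0.5,0,0],[0,0,-0.6,0,0],[0.15,-0.6,0,0,0],[0.2,-0.8,0,0,0],[0.25,-0.8,0,0,0],[0.25,-0.8,0,0,0],[0.25,-0.8,0,0,0],[0.2,-0.8,0,0,0],[0.085,-0.56,0,0,0],[0,0,0,0,0],[0,0,0,0,0]]'; python3 - <<'E'
from h import *
go(.452,-.114,.120)
E
```

```text
clock: 4.9
position: [0.4514, -0.1144, 0.1789]
ee_rot: [3.141, 0.002, -0.001]
force: [-0.6, -0.6, -2.5]
width: 0.543
gripper_force: 25.0
t 4.9 pos [ 0.4514 -0.1144  0.1789] yaw 0.06 tilt [-0.001 -0.    -1.   ] units [ 0.016 -0.012  1.472] w 0.543 F [-0.6 -0.6 -2.5] g 24.999353793100454
```

Force shows the mill held. Set down gently, release, rise.

```bash
python3 -m creep '[[0,0,0.5,0,0],[0,0,0.5,0,0],[0,0,0.3,0,0],[0,0,0.15,0,0],[0,0,0.03,0,0],[0,0,0,0,0]]'; python3 -m creep '[[0,0,0,0,0.65],[0,0,0,0,0.75],[0,0,0,0,0.9],[0,0,0,0,1],[0,0,-0.6,0,1],[0,0,-0.8,0,1],[0,0,-0.9,0,1],[0,0,-0.9,0,1],[0,0,0,0,1],[0,0,0,0,1]]';  python3 - <<'E'
from h import *
go(.396,.3275,.260)
E
```

```text
clock: 5.65
position: [0.4522, -0.114, 0.1203]
ee_rot: [3.141, 0.002, 0.001]
force: [-0.6, -0.3, -3.0]
width: 0.54
gripper_force: 25.0
clock: 6.9
position: [0.4515, -0.1138, 0.2475]
ee_rot: [3.142, 0.002, -0.001]
force: [0.4, -0.0, -0.6]
width: 0.999
gripper_force: 0.0
t 6.9 pos [ 0.4515 -0.1138  0.2475] yaw 0.07 tilt [-0. -0. -1.] units [ -1.375 -11.035  -0.312] w 0.999 F [ 0.4 -0.  -0.6] g 0.0
```

```bash
python3 -m creep '[[0,-0.6,0,0,1],[-0.1,-1,0,0,1],[-0.15,-1,0,0,1],[-0.15,-1,0,0,1],[-0.15,-1,0,0,1],[-0.15,-1,0,0,1],[-0.15,-1,0,0,1],[-0.15,-1,0,0,1],[-0.15,-1,0,0,1],[-0.15,-1,0,0,1],[-0.075,-0.9,0,0,1],[0,-0.54,0,0,1]]'; python3 -m creep '[[0,0,0,0,1],[0,0,0,0,1]]'; python3 - <<'E'
from h import *
go(.3955,.3275,.101)
im=shot('wrist','w2')
E
```

```text
clock: 8.4
position: [0.3951, 0.3292, 0.2465]
ee_rot: [3.141, 0.005, -0.003]
force: [0.5, -1.1, -0.2]
width: 1.002
gripper_force: 0.0
clock: 8.65
position: [0.3962, 0.3264, 0.247]
ee_rot: [3.14, 0.001, -0.002]
force: [-0.0, 0.4, -0.9]
width: 1.004
gripper_force: 0.0
t 8.65 pos [0.3962 0.3264 0.247 ] yaw 0.04 tilt [-0.001 -0.002 -1.   ] units [-0.012 -0.033  3.649] w 1.004 F [-0.   0.4 -0.9] g 0.0
```

View pics/w2.png

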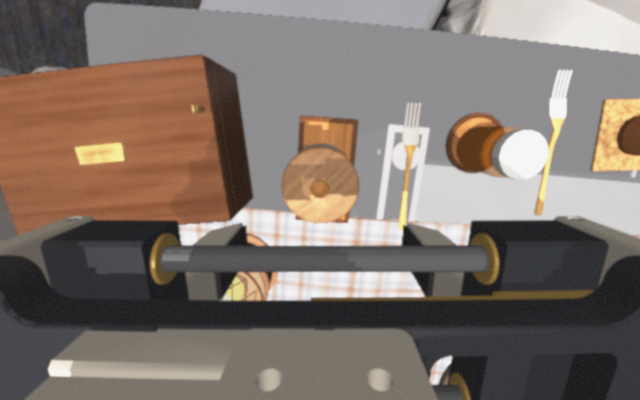

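```bash
python3 - <<'E'
from h import *
im=load('w2')
for n,u,v,z in [('knob',319,187,.116),('lid',320,184.5,.099),('jar',520,155,.106),('bTL',299.5,116,.006),('bTR',357,119,.006),('bBR',348,222,.006),('smallL',446,142,.006)]: print(n,pix2w(im,u,v,z).round(4))
E
```

```text
knob [0.3996 0.3306 0.116 ]
lid [0.3988 0.3297 0.099 ]
jar [0.432  0.1177 0.106 ]
bTL [0.4741 0.3582 0.006 ]
bTR [0.4702 0.2804 0.006 ]
bBR [0.3231 0.2898 0.006 ]
smallL [0.4397 0.156  0.006 ]
```

```bash
python3 -m creep '[[0.02,-0.05,0.6,0,0.6],[0,0,0.8,0,0.6],[0,0,0.8,0,0.6],[0,0,0.8,0,0.6],[0,0,0.45,0,0.6],[0,0,0.2,0,0.6],[0,0,0,0,0.6],[0,0,0,0,0.6]]' 35; python3 - <<'E'
from h import *
go(.397,.3285,.101)
E
```

```text
clock: 9.7
position: [0.3976, 0.3299, 0.1028]
ee_rot: [-3.141, -0.001, -0.002]
force: [-0.3, 0.5, -0.5]
width: 0.598
gripper_force: 0.0
t 9.7 pos [0.3976 0.3299 0.1028] yaw 0.05 tilt [ 0.001  0.001 -1.   ] units [-0.015  0.035  0.044] w 0.598 F [-0.3  0.5 -0.5] g 0.0
```

```bash
python3 -m creep '[[0,0,0,0,0.35],[0,0,0,0,0.2],[0,0,0,0,0],[0,0,0,0,0],[0,0,0,0,0],[0,0,-0.1,0,0],[0,0,-0.3,0,0],[0,0,-0.6,0,0],[0,0,0,0,0],[0,0,0,0,0]]' 40; python3 - <<'E'
from h import *
go(.404,-.3257,.30)
im=shot('wrist','w3')
E
```

```text
clock: 10.95
position: [0.397, 0.3293, 0.1416]
ee_rot: [3.141, 0.002, -0.0]
force: [0.1, 0.6, -4.3]
width: 0.177
gripper_force: 40.0
t 10.95 pos [0.397  0.3293 0.1416] yaw 0.06 tilt [-0. -0. -1.] units [ 0.158 16.377 -3.954] w 0.177 F [ 0.1  0.6 -4.3] g 39.99925092968624
```

View pics/w3.png

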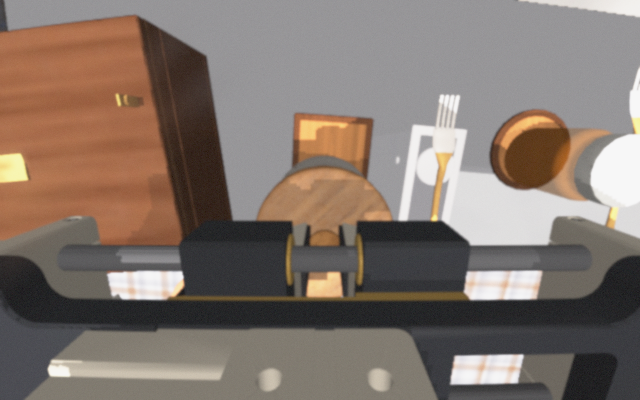

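```bash
python3 -m creep '[[0,0,-0.5,0,0],[0,0,-0.7,0,0],[0,0,-0.7,0,0],[0,0,-0.7,0,0],[0,0,-0.7,0,0],[0,0,-0.45,0,0],[0,0.15,-0.2,0,0],[0,0.35,0,0,0],[0,0.5,0,0,0],[0,0.65,0,0,0],[0,0.7,0,0,0],[0,0.7,0,0,0]]'; python3 -m creep '[[0,0.75,0,0,0],[0,0.75,0,0,0],[0,0.75,0,0,0],[0,0.75,0,0,0],[0,0.75,0,0,0],[0,0.75,0,0,0],[0,0.75,0,0,0],[0,0.75,0,0,0],[0,0.75,0,0,0],[0,0.75,0,0,0],[0,0.75,0,0,0],[0,0.75,0,0,0]]';python3 -m creep '[[0,0.75,0,0,0],[0,0.75,0,0,0],[0,0.7,0,0,0],[0,0.6,0,0,0],[0,0.5,0,0,0],[0,0.4,0,0,0],[0,0.3,0,0,0],[0,0.2,0,0,0],[0,0,0,0,0],[0,0,0,0,0]]'; python3 - <<'E'
from h import *
go(.404,-.3257,.1027)
E
```

```text
clock: 12.5
position: [0.3966, 0.2053, 0.2986]
ee_rot: [3.14, 0.0, -0.003]
force: [0.6, 1.5, -2.8]
width: 0.177
gripper_force: 40.0
clock: 14.0
position: [0.3961, -0.1538, 0.2987]
ee_rot: [-3.141, -0.0, 0.003]
force: [-0.8, -1.0, -3.8]
width: 0.18
gripper_force: 40.0
clock: 15.25
position: [0.3981, -0.3197, 0.2999]
ee_rot: [-3.141, -0.003, -0.0]
force: [0.1, 0.4, -3.2]
width: 0.176
gripper_force: 40.0
t 15.25 pos [ 0.3981 -0.3197  0.2999] yaw 0.11 tilt [ 0.  0. -1.] units [0.148 0.152 4.93 ] w 0.176 F [ 0.1  0.4 -3.2] g 39.999229107488645
```

```bash
python3 -m creep '[[0.15,0.15,0.4,0,0],[0,0,0.7,0,0],[0,0,0.8,0,0],[0,0,0.8,0,0],[0,0,0.7,0,0],[0,0,0.6,0,0],[0,0,0.35,0,0],[0,0,0,0,0],[0,0,0,0,0]]'; python3 - <<'E'
from h import *
go(.404,-.3257,.1027)
im=shot('top','t3');shot('side','s3')
b=im['pixels'][160:265,385:545]; s=load('s3')['pixels'][90:195,300:460]
cv2.imwrite('pics/c.png',cv2.resize(np.vstack([b,s]),None,fx=2.8*1,fy=2.8,interpolation=cv2.INTER_CUBIC))
E
```

```text
clock: 16.38
position: [0.4045, -0.3267, 0.1266]
ee_rot: [3.141, 0.002, 0.002]
force: [-0.1, 0.0, -2.7]
width: 0.176
gripper_force: 40.0
t 16.38 pos [ 0.4045 -0.3267  0.1266] yaw 0.07 tilt [ 0.001 -0.001 -1.   ] units [-0.013 -0.026  0.597] w 0.176 F [-0.1  0.  -2.7] g 39.99917323686532
```

View pics/c.png

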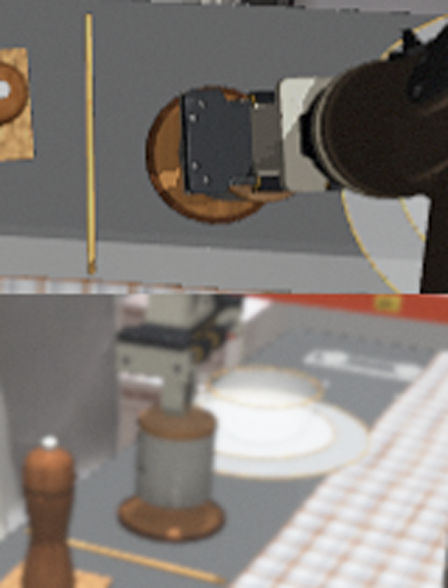

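The side crop shows the canister hanging upright over the large coaster (crop ~175,470), mill standing on the mat. Lower it.

```bash
python3 -m creep '[[0,0,0.3,0,0],[0,0,0.2,0,0],[0,0,0.08,0,0],[0,0,0,0,0],[0,0,0,0,0]]'; python3 - <<'E'
from h import *
go(.404,-.3257,.1027)
E
```

```text
clock: 17.1
position: [0.404, -0.3265, 0.1028]
ee_rot: [3.141, 0.002, 0.0]
force: [-0.0, -0.5, -3.3]
width: 0.176
gripper_force: 40.0
t 17.1 pos [ 0.404  -0.3265  0.1028] yaw 0.07 tilt [ 0. -0. -1.] units [-0.    -0.02   0.003] w 0.176 F [-0.  -0.5 -3.3] g 39.99915455962764
```

```bash
python3 -m creep '[[0,0,0.04,0,0],[0,0,0,0,0],[0,0,0,0,0]]';python3 -m creep '[[0,0,0.03,0,0],[0,0,0,0,0],[0,0,0,0,0]]'
```

```text
clock: 17.48
position: [0.4042, -0.3263, 0.1018]
ee_rot: [3.141, 0.002, 0.001]
force: [-1.9, 2.8, 4.7]
width: 0.179
gripper_force: 40.0
clock: 17.85
position: [0.4044, -0.3264, 0.1016]
ee_rot: [3.141, 0.002, 0.002]
force: [-5.8, 5.1, 18.8]
width: 0.177
gripper_force: 40.0
```

Contact. Back up slightly, release, rise, head for the jar.

```bash
python3 -m creep '[[0,0,-0.03,0,0],[0,0,0,0,0.25],[0,0,0,0,0.3],[0,0,0,0,0.5],[0,0,0,0,0.7],[0,0,-0.5,0,0.8],[0,0,-0.9,0,1],[0,0,-0.9,0,1],[0,0,-0.9,0,1],[0,0,-0.6,0,1],[0,0,0,0,1],[0,0,0,0,1]]'; python3 - <<'E'
from h import *
go(.4315,.115,.25)
E
```

```text
clock: 19.35
position: [0.4036, -0.3261, 0.2524]
ee_rot: [-3.141, -0.002, 0.001]
force: [0.9, 0.5, 0.4]
width: 0.998
gripper_force: 0.0
t 19.35 pos [ 0.4036 -0.3261  0.2524] yaw 0.07 tilt [-0.001  0.    -1.   ] units [  0.711 -11.026   0.065] w 0.998 F [0.9 0.5 0.4] g 0.0
```

```bash
python3 -m creep '[[0,-0.6,0,0,1],[0.07,-1,0,0,1],[0.07,-1,0,0,1],[0.07,-1,0,0,1],[0.07,-1,0,0,1],[0.07,-1,0,0,1],[0.07,-1,0,0,1],[0.07,-1,0,0,1],[0.07,-1,0,0,1],[0.07,-1,0,0,1],[0.07,-0.9,0,0,1],[0.01,-0.53,0,0,1]]'; python3 -m creep '[[0,0,0,0,1],[0,0,0,0,1]]'; python3 - <<'E'
from h import *
go(.4315,.115,.045)
im=shot('wrist','w4')
E
```

```text
clock: 20.85
position: [0.431, 0.1167, 0.2519]
ee_rot: [3.141, 0.005, -0.003]
force: [0.2, -0.7, -0.1]
width: 1.0
gripper_force: 0.0
clock: 21.1
position: [0.4314, 0.1138, 0.2524]
ee_rot: [3.141, 0.001, -0.002]
force: [-0.7, -0.4, -0.4]
width: 1.001
gripper_force: 0.0
t 21.1 pos [0.4314 0.1138 0.2524] yaw 0.03 tilt [-0.001 -0.001 -1.   ] units [ 0.01  -0.036  5.185] w 1.001 F [-0.7 -0.4 -0.4] g 0.0
```

View pics/w4.png

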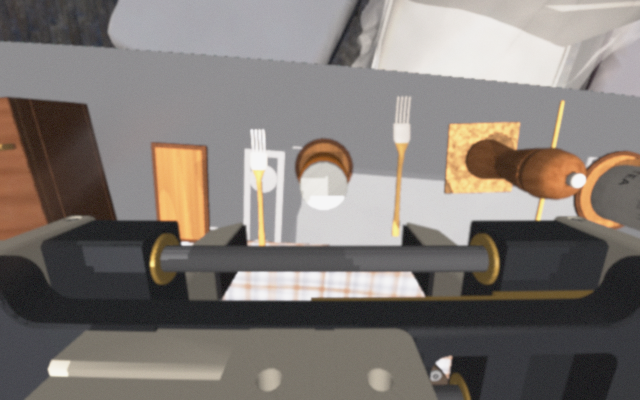

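```bash
python3 - <<'E'
from h import *
im=load('w4')
for n,u,v,z in [('jar',324,186,.106),('small',324,167,.006),('bTL',152,142,.006),('bTR',208,146,.006),('bBL',157,240,.006),('bBR',208.5,240,.006)]: print(n,pix2w(im,u,v,z).round(4))
E
```

```text
jar [0.4327 0.1128 0.106 ]
small [0.4393 0.1127 0.006 ]
bTL [0.4755 0.3552 0.006 ]
bTR [0.4694 0.276  0.006 ]
bBL [0.3273 0.3698 0.006 ]
bBR [0.3275 0.2897 0.006 ]
```

```bash
python3 -m creep '[[0,0,0.6,0,1],[0,0,0.8,0,1],[0,0,0.9,0,1],[0,0,0.9,0,1],[0,0,0.8,0,1],[0,0,0.6,0,1],[0,0,0.4,0,1],[0,0,0.18,0,1],[0,0,0,0,1],[0,0,0,0,1]]' 25; python3 -m creep '[[0,0,0,0,0],[0,0,0,0,0],[0,0,0,0,0],[0,0,0,0,0],[0,0,-0.3,0,0],[0,0,-0.6,0,0],[0,0,-0.6,0,0],[0,0,0,0,0],[0,0,0,0,0]]'; python3 - <<'E'
from h import *
go(.398,.323,.045)
E
```

```text
clock: 22.4
position: [0.4322, 0.1148, 0.0465]
ee_rot: [-3.141, -0.001, -0.002]
force: [0.4, 0.4, -0.3]
width: 0.999
gripper_force: 0.0
clock: 23.52
position: [0.4314, 0.1147, 0.1055]
ee_rot: [3.141, 0.002, -0.001]
force: [0.0, -1.1, -3.7]
width: 0.65
gripper_force: 25.0
t 23.52 pos [0.4314 0.1147 0.1055] yaw 0.07 tilt [-0. -0. -1.] units [-0.827 -5.208  1.511] w 0.65 F [ 0.  -1.1 -3.7] g 24.999533036607318
```

```bash
python3 -m creep '[[0,-0.4,0,0,0],[-0.1,-0.8,0,0,0],[-0.15,-0.8,0,0,0],[-0.2,-0.8,0,0,0],[-0.2,-0.8,0,0,0],[-0.177,-0.8,0,0,0],[0,-0.5,0,0,0],[0,-0.3,0.3,0,0],[0,0,0.5,0,0],[0,0,0.35,0,0],[0,0,0.2,0,0],[0,0,0,0,0]]'; python3 -m creep '[[0,0,0,0,0],[0,0,0,0,0]]'; python3 - <<'E'
from h import *
go(.398,.323,.046)
E
```

```text
clock: 25.02
position: [0.3984, 0.3223, 0.0513]
ee_rot: [3.141, 0.001, -0.001]
force: [-0.3, 0.2, -2.2]
width: 0.652
gripper_force: 25.0
clock: 25.28
position: [0.3988, 0.3231, 0.0525]
ee_rot: [-3.141, -0.002, -0.001]
force: [0.0, -1.0, -3.5]
width: 0.647
gripper_force: 25.0
t 25.27 pos [0.3988 0.3231 0.0525] yaw 0.06 tilt [ 0.001  0.001 -1.   ] units [-0.02   0.003  0.162] w 0.647 F [ 0.  -1.  -3.5] g 24.999600961455144
```

```bash
python3 -m creep '[[-0.02,0,0.1,0,0],[0,0,0.05,0,0],[0,0,0,0,0],[0,0,0,0,0]]';python3 -m creep '[[0,0,0.03,0,0],[0,0,0,0,0],[0,0,0,0,0]]'
```

```text
clock: 25.78
position: [0.3975, 0.3228, 0.0461]
ee_rot: [3.141, 0.002, -0.0]
force: [-1.9, -0.6, 2.2]
width: 0.647
gripper_force: 25.0
clock: 26.15
position: [0.3976, 0.3228, 0.0459]
ee_rot: [3.142, 0.002, 0.001]
force: [-5.5, -4.9, 20.0]
width: 0.651
gripper_force: 25.0
```

```bash
python3 -m creep '[[0,0,-0.04,0,0],[0,0,0,0,0.75],[0,0,0,0,0.85],[0,0,0,0,1],[0,0,0,0,1],[0,0,-0.5,0,1],[0,0,-0.9,0,1],[0,0,-0.9,0,1],[0,0,-0.9,0,1],[0,0,-0.9,0,1],[0,0,-0.9,0,1],[0,0,0,0,1]]'; python3 - <<'E'
from h import *
go(.4515,-.114,.25)
E
```

```text
clock: 27.65
position: [0.3987, 0.3241, 0.249]
ee_rot: [-3.138, -0.002, -0.006]
force: [0.3, 1.4, -1.1]
width: 1.0
gripper_force: 0.0
t 27.65 pos [0.3987 0.3241 0.249 ] yaw 0.07 tilt [ 0.004  0.004 -1.   ] units [ 1.307 10.953 -0.057] w 1.0 F [ 0.3  1.4 -1.1] g 0.0
```

```bash
python3 -m creep '[[0,0.6,0,0,1],[0.1,1,0,0,1],[0.15,1,0,0,1],[0.15,1,0,0,1],[0.15,1,0,0,1],[0.15,1,0,0,1],[0.15,1,0,0,1],[0.15,1,0,0,1],[0.15,1,0,0,1],[0.17,1,0,0,1],[0,0.8,0,0,1],[0,0.52,0,0,1]]'; python3 -m creep '[[0,0,0,0,1],[0,0,0,0,1]]'; python3 - <<'E'
from h import *
go(.4515,-.114,.119)
im=shot('wrist','w5')
E
```

```text
clock: 29.15
position: [0.4503, -0.1156, 0.2454]
ee_rot: [3.141, -0.001, -0.002]
force: [1.3, 0.1, 0.2]
width: 0.997
gripper_force: 0.0
clock: 29.4
position: [0.4508, -0.1128, 0.2458]
ee_rot: [-3.141, -0.003, 0.001]
force: [-0.2, 0.0, 0.7]
width: 1.002
gripper_force: 0.0
t 29.4 pos [ 0.4508 -0.1128  0.2458] yaw 0.11 tilt [-0.001  0.    -1.   ] units [0.021 0.03  3.171] w 1.002 F [-0.2  0.   0.7] g 0.0
```

View pics/w5.png

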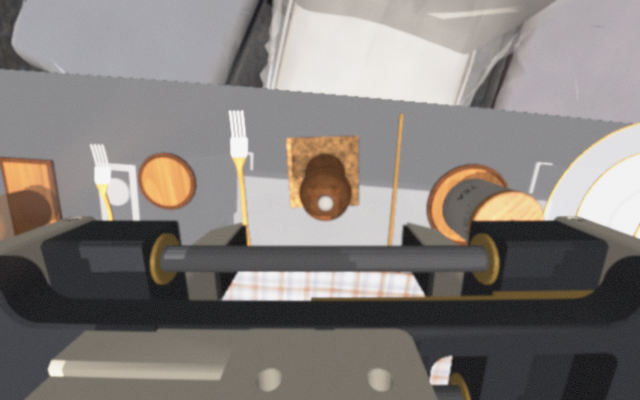

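```bash
python3 - <<'E'
from h import *
im=load('w5')
for n,u,v,z in [('mill',325,203,.169),('small',167,181,.006)]: print(n,pix2w(im,u,v,z).round(4))
E
python3 -m creep '[[0.02,0.02,0.6,0,1],[0,0,0.8,0,1],[0,0,0.8,0,1],[0,0,0.6,0,1],[0,0,0.37,0,1],[0,0,0,0,1],[0,0,0,0,0],[0,0,0,0,0],[0,0,0,0,0],[0,0,0,0,0],[0,0,0,0,0]]' 25; python3 - <<'E'
from h import *
go(.4375,.113,.119)
E
```

```text
mill [ 0.4518 -0.1145  0.169 ]
small [0.4398 0.1114 0.006 ]
clock: 30.82
position: [0.4518, -0.1147, 0.1197]
ee_rot: [-3.142, -0.002, -0.0]
force: [-0.1, 1.6, 1.0]
width: 0.54
gripper_force: 25.0
t 30.82 pos [ 0.4518 -0.1147  0.1197] yaw 0.07 tilt [ 0.  0. -1.] units [-0.352 -5.692  0.017] w 0.54 F [-0.1  1.6  1. ] g 25.001492081210017
```

Target small coaster (0.438, 0.113).

```bash
python3 -m creep '[[0,0,-0.4,0,0],[0,0,-0.5,0,0],[0,0,-0.6,0,0],[0,-0.4,0,0,0],[0,-0.7,0,0,0],[-0.1,-0.8,0,0,0],[-0.1,-0.8,0,0,0],[-0.1,-0.8,0,0,0],[-0.04,-0.8,0,0,0],[0,-0.8,0,0,0],[0,-0.59,0,0,0],[0,0,0,0,0]]';python3 -m creep '[[0,0,0.5,0,0],[0,0,0.5,0,0],[0,0,0.3,0,0],[0,0,0.1,0,0],[0,0,0,0,0],[0,0,0,0,0]]'; python3 - <<'E'
from h import *
go(.438,.113,.1195)
E
```

```text
clock: 32.33
position: [0.4373, 0.1147, 0.1792]
ee_rot: [-3.141, -0.007, 0.001]
force: [-0.2, -0.8, -3.0]
width: 0.538
gripper_force: 25.0
clock: 33.08
position: [0.4384, 0.113, 0.1241]
ee_rot: [-3.141, -0.002, -0.002]
force: [-0.1, -1.0, -3.8]
width: 0.537
gripper_force: 25.0
t 33.08 pos [0.4384 0.113  0.1241] yaw 0.06 tilt [ 0.001  0.    -1.   ] units [-0.009 -0.     0.114] w 0.537 F [-0.1 -1.  -3.8] g 24.99946472235024
```

```bash
python3 -m creep '[[0,0,0.08,0,0],[0,0,0.035,0,0],[0,0,0,0,0],[0,0,0,0,0]]'; python3 -m creep '[[0,0,0,0,0.65],[0,0,0,0,0.75],[0,0,0,0,0.9],[0,0,0,0,1],[0,0,-0.6,0,1],[0,0,-0.9,0,1],[0,0,-0.9,0,1],[0,0,-0.9,0,1],[-0.5,0,0,0,1],[-0.5,0,0,0,1],[0,0,0,0,1],[0,0,0,0,1]]'; python3 -m creep '[[0,0.7,0,0,1],[0,1,0,0,1],[0,1,0,0,1],[0,1,0,0,1],[0,0.7,0,0,1],[0,0,0,0,1],[0,0,0,0,1]]'; python3 - <<'E'
from h import *
go(.4,0,.25)
im=shot('top','t9')
cv2.imwrite('pics/d.png',cv2.resize(im['pixels'][155:265,165:505],None,fx=2.35,fy=2.35,interpolation=cv2.INTER_CUBIC))
E
```

```text
clock: 33.58
position: [0.4386, 0.1132, 0.1197]
ee_rot: [-3.141, -0.002, -0.002]
force: [-1.2, -0.5, 6.9]
width: 0.539
gripper_force: 25.0
clock: 35.08
position: [0.398, 0.1128, 0.2507]
ee_rot: [3.141, 0.002, -0.0]
force: [-0.6, -0.3, 0.6]
width: 1.002
gripper_force: 0.0
clock: 35.95
position: [0.3984, -0.0626, 0.2507]
ee_rot: [-3.141, -0.002, 0.001]
force: [0.8, -0.3, -0.4]
width: 1.005
gripper_force: 0.0
t 35.95 pos [ 0.3984 -0.0626  0.2507] yaw 0.08 tilt [-0.  0. -1.] units [ 0.043 -1.565  0.018] w 1.005 F [ 0.8 -0.3 -0.4] g 0.0
```

View pics/d.png

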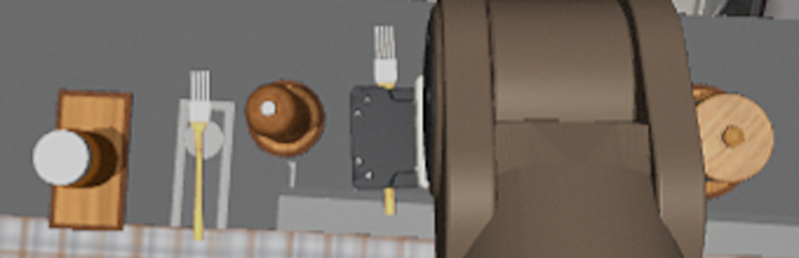

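```bash
python3 - <<'E'
from h import *
im=load('t9')
for n,x,y,z in [('jar',62,158,.106),('mill',268,108,.169),('knob',734,136,.116)]: print(n,pix2w(im,(x+.5)/2.35-.5+165,(y+.5)/2.35-.5+155,z).round(4))
E
```

```text
jar [0.3964 0.3204 0.106 ]
mill [0.4351 0.1123 0.169 ]
knob [ 0.4023 -0.3252  0.116 ]
```

```bash
python3 -c "
from h import *
print(sign_off())"
```

```text
the job is handed in; nothing more can be done
None
```

The job is handed in at about 36 s: mill, canister and jar each stand upright on their own support, with their tops measured within 3 mm of its centre; nothing was knocked over, and the parts of the cutlery visible in the last picture had not visibly moved, though the arm hid the chopstick there.

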